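# Put the jar roller in the green gear and start it

## Task

Get the geared jar roller running in the gear marked by the green dot: with the fingers closed, push the black ball of its gear lever through the H-shaped gate, out of the slot it stands in and fully home in the slot whose end bears the green dot, only pushing the ball from the side and never pinching it. Then press the green start button all the way down and let it come up again. Do not press the red stop button, and leave the jars on the rollers and the other things about the bench where they are.

Things in the scene. Friction and masses are not known exactly. Their poses are not given: they have to be found in the camera images.
- roller: Grey bench jar roller, fixed. Origin on the table under its gear housing's centre; its x points to its far side, y to its left; yaw varies. Housing 170 (x) x 124 (y) mm, 128 high; blue motor on its far face. Rollers with two jars run right (y -70 to -380; jar tops 145 high). Switch console on the left, 180 x 120 mm, 85 high, centre at y +130.
- gate (a point): Centre of the H-gate, on the upper face of the steel plate on the housing, 138 mm above the table. Slots 13 mm wide: two lanes along the machine's x, 53 mm long, 14.5 mm left and right of this point, joined by one cross passage through it along y. Between the lanes steel tongues with rounded corners let the stem cross only in the passage.
- ball (a point): Centre of the gear lever's black ball, 38 mm in diameter, about 215 mm above the table, 185 mm above the pivot, which lies under gate, 30 mm above the table. Home in a slot it stands 36 mm near or far (machine x) and 26 mm left or right (y) of the gate's centre. 2 to 3 N moves it; it stays where it is left. Steel stem, 10 mm thick.
- stem (a point): Point on the lever's stem where it passes the upper face of the gate plate (106 mm above the pivot). Fully home in a slot it stands about 20.5 mm near or far and 14.5 mm left or right of the gate's centre, 17.4 mm level distance from the centre of that slot's dot.
- lever_across (a joint): Lever's lean across the gate, rad: + to the machine's left (+y), 0 in the middle, about +0.14 in the left lane and -0.14 in the right lane; stops at +-0.153.
- lever_along (a joint): Lever's lean along the lanes, rad: + to the machine's far side, 0 in the cross passage, stops at +0.195 (home in a far slot) and -0.195 (home in a near slot). It starts in the near left slot, more or less deep (-0.195 to -0.12). Crossing between lanes is possible only within about +-0.015.
- dot_green: Green paper dot, 17 mm in diameter, flat on the gate plate just past the end of the slot to be used; origin at its centre underneath. It is at the far left, far right or near right slot, changing from start to start: 37.6 mm near or far, 17.5 mm left or right of the gate's centre.
- dot_red: Red dot of the same kind at another slot.
- dot_blue: Blue dot of the same kind at another slot.
- dot_white: White dot of the same kind, always at the near left slot, where the lever starts.
- start_top (a point): Centre of the top of the green start button, 28 mm in diameter, on the console, 107 mm above the table, at machine x -45, y +130 mm. Pressed straight down.
- start (a joint): Start button's travel, m: 0 up, 0.006 fully down; a spring returns it; 5 N press it fully down.
- stop_top (a point): Centre of the top of the red stop button, 36 mm in diameter, 67 mm beyond the start button on the console. Must not be pressed.
- stop (a joint): Stop button's travel, m: 0 up.
- jar_near_axis (a point): Leave it alone. Centre of the glass specimen jar (70 mm in diameter, 113 mm long, white lid) lying on the rollers nearer the housing, 110 mm above the table.
- jar_end_axis (a point): Leave it alone. Centre of the same kind of jar with a yellow lid at the rollers' right end.
- vial: Leave it alone. Capped vial, 23 mm in diameter, 44 mm tall, standing on the console beyond the stop button; origin under its foot.
- forceps: Leave it alone. Steel forceps, 130 mm long, 8 mm high, flat on the table near the robot.
- petri_dish: Leave it alone. Closed petri dish, 92 mm in diameter, 16 mm high, on the table to the left.
- wash_bottle: Leave it alone. White wash bottle with a red cap and spout, 64 mm in diameter, 175 mm tall, on the table left of the console.
- specimen_jar: Leave it alone. Small jar with a yellow cap, 56 mm in diameter, 75 mm tall, on the table to the right of the rollers.

How it is judged:
By the outcome, as a careful person would: the job done as asked, in the order asked, and still so for the second after the job is handed in, with the robot touching nothing.
It also fails if it takes over 58 s, if anything falls off the work surface, if the arm or the gripper's body presses on something with over 40 N, if the wrist force passes 120 N, or if a joint passes its speed limit or range.

## Robot

A 7-joint arm with a two-finger parallel gripper is mounted at the origin on the work surface. World frame = base frame: x ahead of the robot, y to its left, z up, the work surface at z = 0. Lengths are in mm, angles in rad, forces in N, time in s.
With the tool pointing down it reaches from about 400 to 875 mm from the base axis. Payload 4.4 kg.
Tool frame: the origin (TCP) lies on the centre line of the jaws, within the pads' length; the fingertips stand ctrl.nose_length ahead of it and the grasp point (between the pads) lies 6 mm ahead of it (ctrl.nose_length is the distance from the TCP to the fingertips, in mm); z points along the fingers, y is the direction in which the jaws open and shut (so a half turn about z gives the same grasp; the last joint's range is limited). The gripper opens to 85 mm and grips with 20 to 120 N. Pads are 22 mm wide; open, the fingers measure 114 mm over their backs; the gripper's body (76 mm by 85 mm) begins 54 mm behind the grasp point. The pads swing forward as they close: fully open they stand 13 mm farther back than shut.
Start: joints at [-1.37, 0.628, 0.038, 1.517, -0.027, 0.996, -0.02], TCP at [171.346, 627.023, 256.313] pointing down, gripper open.
Joint ranges: [-3.06, 3.06], [-0.37, 2.12], [-1.25, 1.32], [0.18, 2.47], [-1.1, 4.24], [0.23, 1.98], [-2.94, 2.94]. Speed limits (rad/s): [2.57, 2.57, 3.14, 3.14, 3.14, 3.14, 3.14].

## Interface

Orientations are given as [roll, pitch, yaw] about the fixed x, y, z axes, in that order (R = Rz(yaw) Ry(pitch) Rx(roll)).
In Python, from cell import ctrl, vision gives the robot as it stands. The module is installed in compiled form; this text tells all that it offers.
- The arm moves only by the shell command python3 -m inch 'ROWS'. ROWS is a JSON object of lists of equal length, an entry for each row: "travel": the shift along the tool's x, y, z in cm, a list of three; "twist": the turn about the tool's z in degrees; "fingers": the finger opening in cm, from 0 to 8.54. A call has exactly 10 rows; each row is the pose to reach, as a shift and turn from the pose commanded when the call began, along the tool's axes at that moment; what a row does not reach only later rows make up. A row lasts 1/12 s, in which the tool goes at most 41.7 mm and 7.16 degrees, less where a joint would pass 70% of its speed; a pose out of reach is approached as far as the arm can. A call with a gripper value outside its range is refused whole. The fingers move at their own pace and stop on an object; the grip force is fixed at half the most. Time passes only in rows, so rows that repeat a pose let the fingers close, or fill a call up. It gives the time, the measured TCP pose, the force and the opening at its end, in the units of the state.
- ctrl.read_state(): the state, without advancing time (a new reading comes with each control period).
- vision.get_image(name): name is "side" or "top"; returns a dict with "frame" (420x560x3 uint8, red, green, blue), "fx", "fy", "cx", "cy" (pixels), "position" and "orientation" of the camera in the world. Camera axes: x right, y down, z forward; pixel columns grow to the right and rows downward; lengths in mm; the calibration is good to about 2 mm. A picture is of the moment at which its call begins. There is no depth.
- ctrl.finish_job(): hands the job in, once; it reports no verdict.
The state is a dict: "clock": time; "qpos": joint angles; "qd": joint speeds; "tau": joint torques, N m; "eef_pos": TCP position; "tool_rot": TCP orientation; "force": force on the tool from outside, world axes, zero at the start; "torque": the same for the moment, N m; "width": finger opening in mm.
Only numpy, scipy, OpenCV 4.12 (cv2) and the standard library are available. Lean on these libraries where they do the work, as an engineer would, in place of code of your own. Each camera call takes 0.05 s, during which the arm holds its last target.

## Working session

There is one attempt and no reset: what is moved stays moved. The work goes in short steps, Python scripts to look and compute and a shell command to move; the robot and the scene stay as the last step left them, time stands still between calls to the robot, and variables do not carry over. Pictures are saved under pics/ and viewed, and the job is handed in when it is done.

```bash
mkdir -p pics
python3 - <<'E'
from cell import ctrl, vision
import cv2
s=ctrl.read_state(); print({k:s[k] for k in('clock','eef_pos','tool_rot','force','width')}, ctrl.nose_length)
for n in('top','side'):
    d=vision.get_image(n); cv2.imwrite(f'pics/{n}0.png',cv2.resize(d['frame'][:,:,::-1],None,fx=1.4,fy=1.4,interpolation=cv2.INTER_CUBIC))
    print(n,{k:d[k] for k in d if k!='frame'})
E
```

```text
{'clock': 0.0, 'eef_pos': array([171.17827042, 626.45693843, 255.35086334]), 'tool_rot': array([-3.13965541e+00,  1.79727490e-05,  2.87482562e+00]), 'force': array([ 0.51143101, -0.67475175,  0.2775743 ]), 'width': 85.50561943008951} 25.0
top {'fx': 465.61831859239743, 'fy': 465.61831859239743, 'cx': 268.10914211139095, 'cy': 208.41930004058224, 'position': array([ 149.1374459 ,  -31.48390585, 1540.46429171]), 'orientation': array([-2.92624762e+00,  2.52642973e-03, -1.60703236e+00])}
side {'fx': 481.54340968207146, 'fy': 481.54340968207146, 'cx': 281.34446772594254, 'cy': 207.8626350214565, 'position': array([ 306.73632649,  989.24624715, 1024.24482249]), 'orientation': array([-2.26547914,  0.00995757, -3.02059041])}
```

View pics/top0.png

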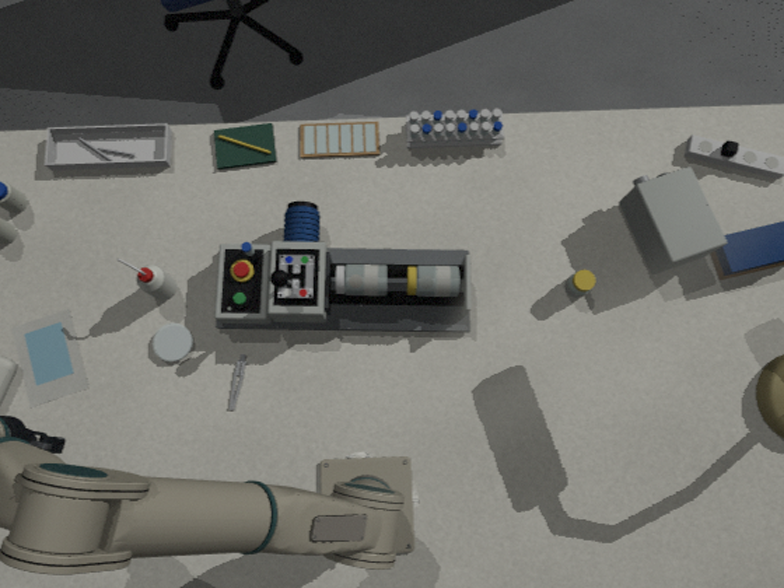

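View pics/side0.png

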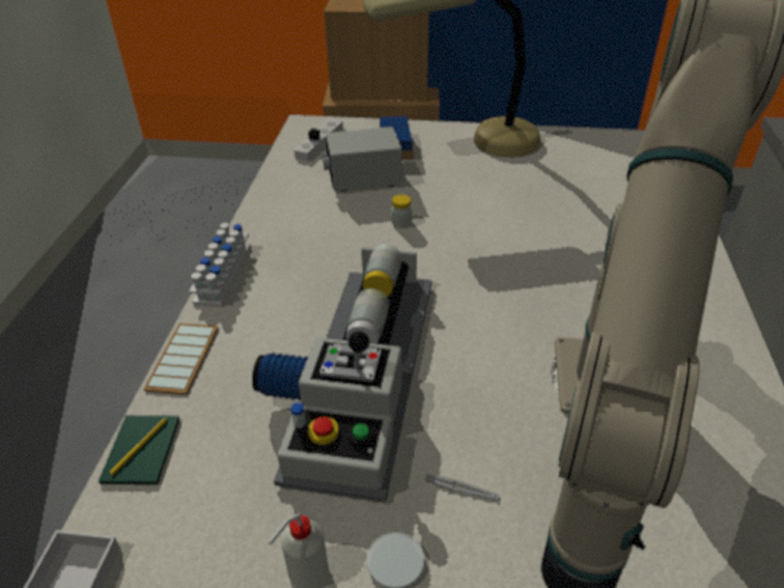

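```bash
cat > h.py <<'E'
from cell import ctrl, vision
import cv2, numpy as np
from scipy.spatial.transform import Rotation as R
def ray(d,u,v):
    r=R.from_euler('xyz',d['orientation']).as_matrix()@np.array([(u-d['cx'])/d['fx'],(v-d['cy'])/d['fy'],1]); return np.array(d['position']),r
def atz(d,u,v,z):
    p,r=ray(d,u,v); return p+r*(z-p[2])/r[2]
def proj(d,P):
    q=R.from_euler('xyz',d['orientation']).as_matrix().T@(np.array(P,float)-d['position']); return d['fx']*q[0]/q[2]+d['cx'],d['fy']*q[1]/q[2]+d['cy']
def crop(d,u0,v0,w,h,k,name):
    cv2.imwrite('pics/'+name,cv2.resize(d['frame'][v0:v0+h,u0:u0+w,::-1],None,fx=k,fy=k,interpolation=cv2.INTER_CUBIC))
def loc(m,u0=0,v0=0):
    n,l,s,c=cv2.connectedComponentsWithStats(m.astype('uint8')); return [(int(s[i][4]),(c[i]+[u0,v0]).round(1).tolist()) for i in range(1,n) if s[i][4]>5]
E
python3 - <<'E'
from h import *
for n,b in(('top',(150,165,90,70)),('side',(190,230,110,120))):
    d=vision.get_image(n); crop(d,*b[:4],8 if n=='top' else 5,n+'z.png')
    u,v,w,h=b; f=d['frame'][v:v+h,u:u+w]; hsv=cv2.cvtColor(f,cv2.COLOR_RGB2HSV); H,S,V=[hsv[...,i].astype(int) for i in range(3)]
    for nm,m in(('green',(abs(H-65)<20)&(S>110)&(V>50)),('red',((H<8)|(H>172))&(S>120)&(V>80)),('blue',(abs(H-115)<12)&(S>110)&(V>90)),('white',(S<25)&(V>185))):
        for a,c in loc(m,u,v): print(n,nm,a,c,[atz(d,*c,z)[:2].round(1).tolist() for z in(138,107)])
E
```

```text
top green 18 [217.3, 185.1] [[536.1, 116.6], [544.6, 119.9]]
top green 65 [170.6, 212.5] [[454.0, 261.4], [460.8, 267.9]]
top red 88 [172.0, 192.1] [[518.7, 257.6], [526.9, 264.0]]
top red 19 [215.9, 208.8] [[460.6, 121.9], [467.4, 125.3]]
top blue 11 [220.5, 165.4] [[599.9, 105.7], [609.8, 108.7]]
top blue 20 [219.0, 168.4] [[590.2, 110.5], [599.9, 113.7]]
top blue 32 [175.5, 175.7] [[571.4, 247.1], [580.7, 253.3]]
top blue 21 [206.0, 185.0] [[537.7, 151.8], [546.3, 155.9]]
side green 16 [237.8, 250.4] [[535.7, 118.5], [543.7, 88.0]]
side green 102 [257.0, 307.1] [[456.6, 295.5], [461.8, 271.2]]
side red 20 [265.7, 253.6] [[461.8, 122.0], [467.2, 91.6]]
side red 130 [229.9, 303.5] [[520.9, 292.2], [528.4, 267.9]]
side blue 19 [234.4, 259.6] [[538.0, 152.1], [546.1, 122.8]]
side blue 49 [211.8, 290.8] [[571.6, 259.5], [580.9, 234.0]]
```

View pics/topz.png

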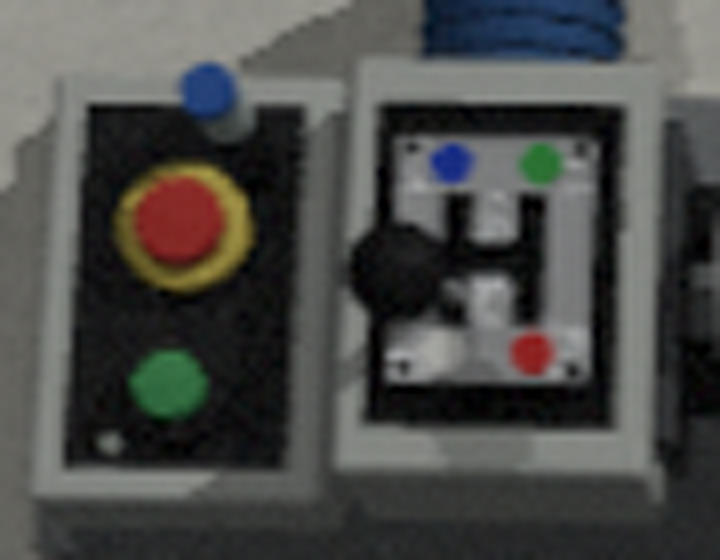

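View pics/sidez.png

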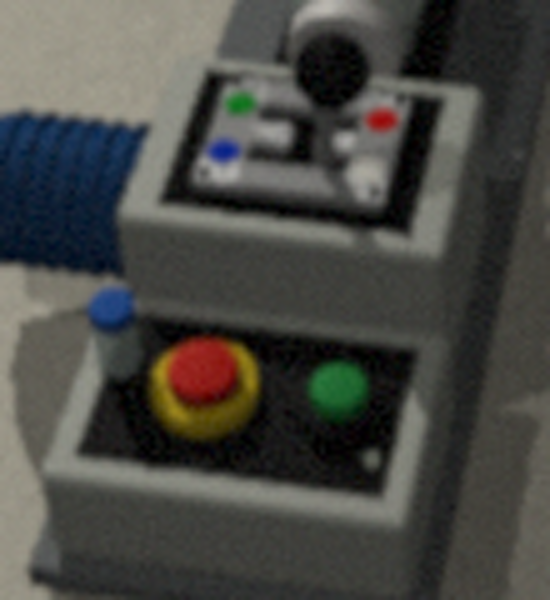

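```bash
cat >> h.py <<'E'
G=np.array([499.4,137.0]); YAW=-0.057
Rm=np.array([[np.cos(YAW),-np.sin(YAW)],[np.sin(YAW),np.cos(YAW)]])
def mach(p): return (Rm.T@(np.array(p[:2])-G)).round(1)
def world(m): return (G+Rm@np.array(m)).round(1)
def ballfind(save=None):
    o=[]
    for n,b in(('top',(180,170,60,60)),('side',(225,215,65,60))):
        d=vision.get_image(n)
        if save: crop(d,*((150,165,90,70) if n=='top' else (190,200,110,110)),6,f'{save}_{n}.png')
        o.append(d)
    return o
def lsq(d1,p1,d2,p2):
    A=[];B=[]
    for d,p in((d1,p1),(d2,p2)):
        c,r=ray(d,*p); r=r/np.linalg.norm(r); M=np.eye(3)-np.outer(r,r); A.append(M);B.append(M@c)
    return np.linalg.lstsq(np.vstack(A),np.hstack(B),rcond=None)[0]
def tool(s=None):
    s=s or ctrl.read_state(); return s
def go(P,yaw=None):
    "tool-frame travel cm from the present pose to world P"
    s=ctrl.read_state(); M=R.from_euler('xyz',s['tool_rot']).as_matrix()
    return (M.T@(np.array(P)-s['eef_pos'])/10).round(2)
E
python3 - <<'E'
from h import *
t,s=ballfind()
P=lsq(t,(199.75,198.5),s,(256,243.6)); print(P,mach(P)); 
for z in (213,): print(mach(atz(t,199.75,198.5,z)),mach(atz(s,256,243.6,z)))
for q in([460.8,267.9],[461.8,271.2]): print(mach(q))
print('start',world((-45,130)), 'approach', world((-75,26)))
T=[*world((-85,26)),300]; print(go(T))
E
```

```text
[477.48954398 161.11383137 209.75036591] [-23.2  22.8]
[-24.1  22.3] [-24.   26.1]
[-46.  128.5]
[-45.2 131.8]
start [461.9 269.4] approach [426.  167.2]
[-35.71 -37.83  -4.38]
```

```bash
python3 -m inch '{"travel":[[-0.5,-0.5,-1],[-2,-2,-3],[-4,-4,-5],[-6,-6.5,-5],[-8.5,-9,-5],[-11,-11.5,-5],[-13,-14,-5],[-15,-16,-5],[-16,-17,-5],[-16.5,-17.5,-5]],"twist":[0,-1,-2,-3,-4,-5,-5,-6,-6,-6],"fingers":[0,0,0,0,0,0,0,0,0,0]}'
python3 -c "
from h import *
s=ctrl.read_state();print(s['qpos'].round(2) if hasattr(s['qpos'],'round') else s['qpos'],s['tool_rot'])
print(go([*world((-85,26)),300]),np.degrees(s['tool_rot'][2]-(np.pi+YAW)))"
```

```text
clock: 1.13
eef_pos: [286.3, 411.8, 307.3]
tool_rot: [3.142, 0.001, 2.975]
force: [0.4, 0.3, 0.2]
width: 0.1
[-1.05  0.35  0.04  1.86 -0.01  0.93  0.4 ] [3.14158736e+00 1.22963528e-03 2.97523669e+00]
[-16.84 -21.92   0.75] -6.265635206260074
```

```bash
python3 -m inch '{"travel":[[-0.5,-0.6,0],[-2,-2.5,0],[-4,-5,0],[-6.3,-8,0],[-8.7,-11.2,0],[-11,-14.3,0],[-13.2,-17.2,0],[-15.2,-19.8,0],[-16.5,-21.4,0.5],[-16.8,-21.9,0.7]],"twist":[0,-1,-2,-3,-4,-5,-5.5,-6.2,-6.2,-6.2],"fingers":[0,0,0,0,0,0,0,0,0,0]}'
python3 -c "
from h import *
s=ctrl.read_state();print(np.round(s['qpos'],2),s['tool_rot'])
print(mach(s['eef_pos']),go([*world((-70,25)),230]),np.degrees(s['tool_rot'][2]-(np.pi+YAW)))"
```

```text
clock: 1.97
eef_pos: [416.7, 168.7, 299.4]
tool_rot: [-3.141, 0.001, 3.083]
force: [-0.3, -0.0, 0.7]
width: -0.2
[-0.53  0.29  0.11  1.99 -0.04  0.86  1.11] [-3.14081262e+00  1.45782928e-03  3.08327226e+00]
[-84.4  26.9] [-1.43 -0.19  6.94] -0.07565304598324567
```

```bash
python3 -m inch '{"travel":[[0,0,1],[0,0,3],[0,0,5],[0,0,6.8],[0,-0.1,7.7],[-1,-0.1,7.7],[-2,-0.1,7.7],[-2.8,-0.1,7.7],[-3.2,-0.1,7.7],[-3.4,-0.1,7.7]],"twist":[0,0,0,0,0,0,0,0,0,0],"fingers":[0,0,0,0,0,0,0,0,0,0]}'
python3 -c "
from h import *
s=ctrl.read_state();print(mach(s['eef_pos']))
ballfind('pics/a')"
```

```text
clock: 2.8
eef_pos: [450.4, 168.9, 223.0]
tool_rot: [3.141, 0.002, 3.087]
force: [-1.0, 0.9, -0.4]
width: -0.1
[-50.7  29.1]
```

```bash
sed -i "s#f'{save}_#f'{save}_#; s#cv2.imwrite('pics/'+name#cv2.imwrite('pics/'+name.replace('pics/','')#" h.py
python3 -c "
from h import *
ballfind('a');s=ctrl.read_state();print(mach(s['eef_pos']),s['eef_pos'],s['force'])"
```

```text
[-52.6  28.7] [448.51048663 168.63774105 222.51313602] [-0.14364831 -0.11371637  0.26519793]
```

View pics/a_side.png

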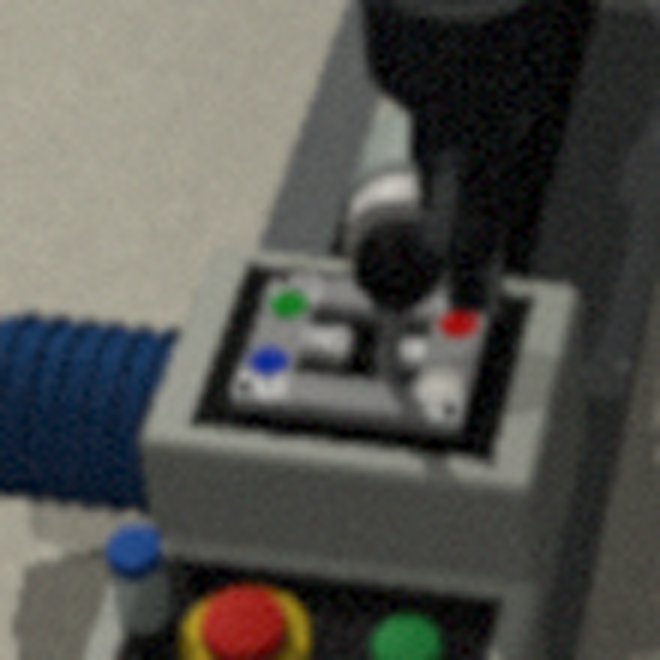

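View pics/a_top.png

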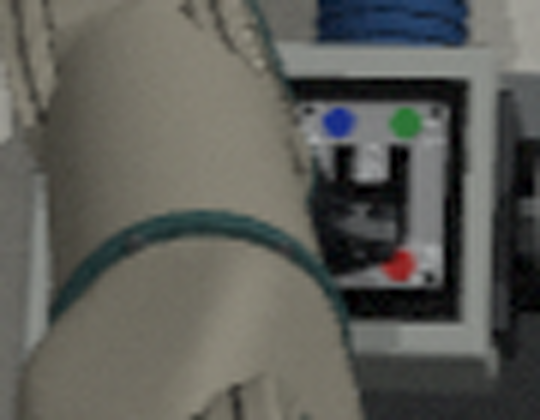

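```bash
python3 -m inch '{"travel":[[-0.2,-0.05,0],[-0.4,-0.1,0],[-0.6,-0.15,0],[-0.8,-0.2,0],[-1,-0.2,0],[-1.2,-0.2,0],[-1.4,-0.2,0],[-1.6,-0.2,0],[-1.8,-0.2,0],[-1.8,-0.2,0]],"twist":[0,0,0,0,0,0,0,0,0,0],"fingers":[0,0,0,0,0,0,0,0,0,0]}'
python3 -c "
from h import *
ballfind('b');s=ctrl.read_state();print(mach(s['eef_pos']),s['eef_pos'],s['force'])"
```

```text
clock: 3.83
eef_pos: [467.2, 165.5, 222.3]
tool_rot: [-3.142, 0.0, 3.087]
force: [-1.9, 1.2, 1.2]
width: -0.2
[-34.2  26.7] [466.80146371 165.55417809 222.25045325] [-1.06807476  0.62557832  1.43321716]
```

View pics/b_side.png

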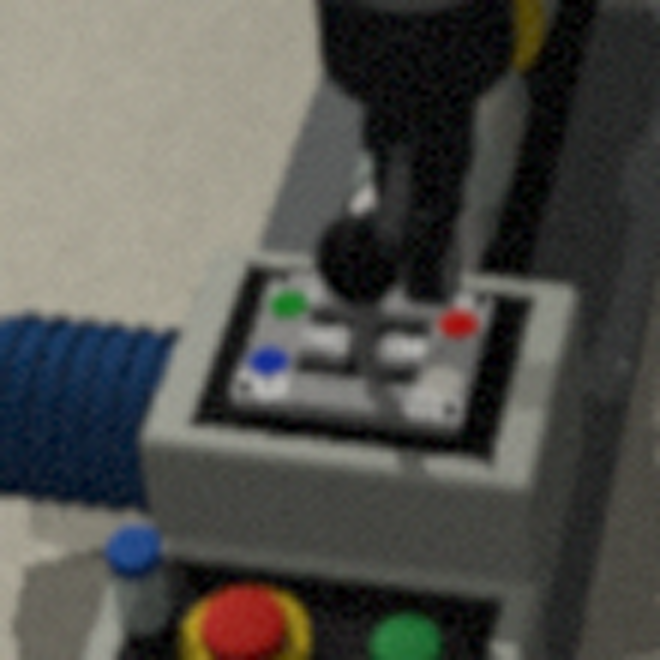

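```bash
python3 -c "
from h import *
d=vision.get_image('side')
for u in(247.5,249.5):print(mach(atz(d,u,243.3,213)))
for a in (-0.02,-.01,0,.01,.02):
  P=[*world((185*a,26)),213];Q=[*world((106*a,14.5)),138]; 
  f=lambda p:((np.array(proj(d,p))-[190,200])*6).round(0)
  print(a,f(P),f(Q))"
```

```text
[-3.5 28.5]
[-8.2 27.7]
-0.02 [347. 256.] [359. 364.]
-0.01 [343. 255.] [357. 364.]
0 [338. 255.] [354. 364.]
0.01 [334. 254.] [352. 363.]
0.02 [329. 253.] [350. 363.]
```

```bash
python3 -m inch '{"travel":[[-0.1,0,0],[-0.2,0,0],[-0.3,0,0],[-0.4,0,0],[-0.5,0,0],[-0.6,0,0],[-0.7,0,0],[-0.8,0,0],[-0.8,0,0],[-0.8,0,0]],"twist":[0,0,0,0,0,0,0,0,0,0],"fingers":[0,0,0,0,0,0,0,0,0,0]}'
python3 -c "
from h import *
t,d=ballfind('c');crop(d,220,215,60,60,12,'c_z.png');s=ctrl.read_state();print(mach(s['eef_pos']),s['eef_pos'],s['force'])
for a in (-0.04,-0.02,0,.02):
  P=[*world((185*a,26)),213];Q=[*world((106*a,14.5)),138]; 
  f=lambda p:((np.array(proj(d,p))-[220,215]+.5)*12).round(0)
  print(a,f(P),f(Q))"
```

```text
clock: 4.82
eef_pos: [474.7, 165.2, 222.3]
tool_rot: [3.142, 0.0, 3.088]
force: [-2.0, 0.4, 1.6]
width: -0.1
[-26.3  26.8] [474.68035439 165.22815302 222.30507437] [-1.03619429  0.64865124  1.66469408]
-0.04 [358. 339.] [374. 556.]
-0.02 [340. 337.] [364. 555.]
0 [322. 335.] [355. 554.]
0.02 [304. 333.] [345. 553.]
```

View pics/c_z.png

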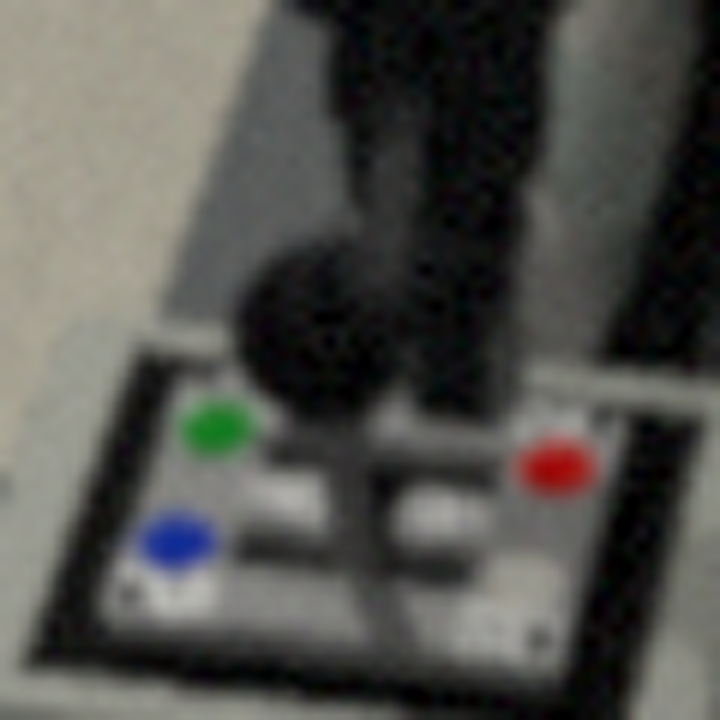

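View pics/c_top.png

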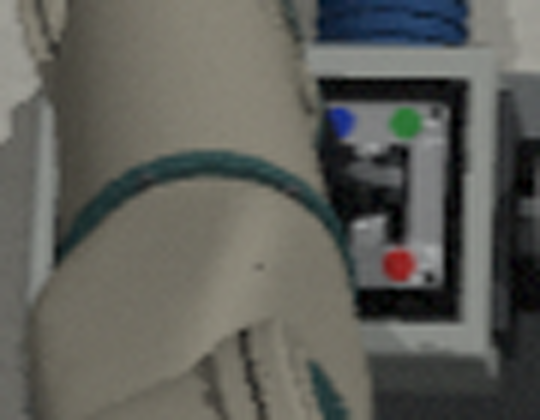

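```bash
python3 -m inch '{"travel":[[1,0,0],[2.8,0,0],[3,1.5,0],[3,4,0],[2,4.8,0],[0,4.8,0],[-2,4.8,0],[-2.65,4.8,0],[-2.65,4.6,0],[-2.65,4.6,0]],"twist":[0,0,0,0,0,0,0,0,0,0],"fingers":[0,0,0,0,0,0,0,0,0,0]}'
python3 -c "
from h import *
t,d=ballfind('d');crop(d,220,200,75,75,8,'d_z.png');crop(t,170,165,70,70,8,'d_top.png');s=ctrl.read_state();print(mach(s['eef_pos']),s['eef_pos'],s['force'])"
```

```text
clock: 5.75
eef_pos: [502.5, 209.0, 221.9]
tool_rot: [-3.141, -0.001, 3.087]
force: [-0.4, 0.0, -0.2]
width: 0.1
[-1.5 72.6] [502.07379111 209.54824117 222.12344615] [-1.3095819   0.11480529 -1.05693308]
```

View pics/d_z.png

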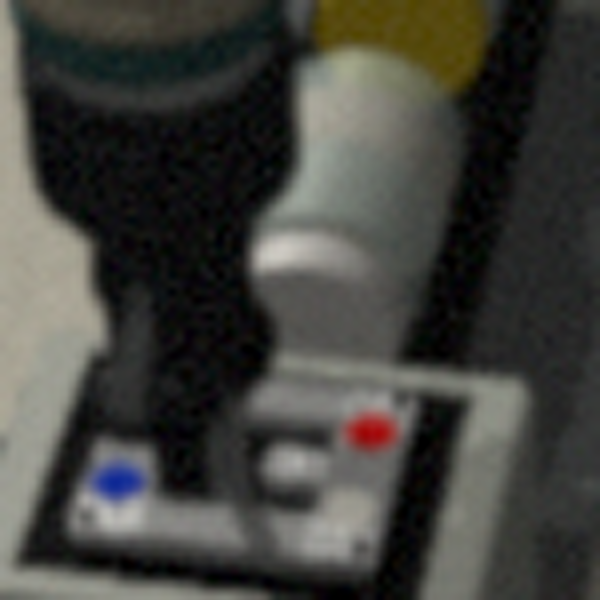

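View pics/d_top.png

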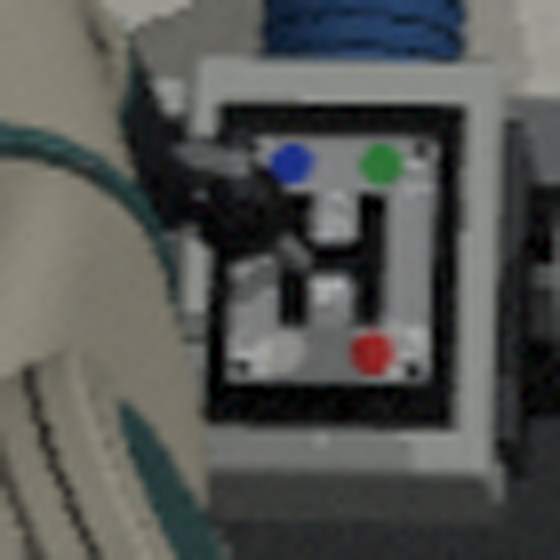

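```bash
python3 -c "
from h import *
d=vision.get_image('top')
print(mach(atz(d,200.1,190.7,213)))
for a in (-.02,0,.02): print(a,[((np.array(proj(d,p))-[170,165]+.5)*8).round() for p in([*world((185*a,26)),213],[*world((106*a,14.5)),138])])"
```

```text
[-0.5 22.5]
-0.02 [array([235., 218.]), array([293., 263.])]
0 [array([235., 208.]), array([294., 257.])]
0.02 [array([236., 198.]), array([294., 252.])]
```

```bash
python3 -m inch '{"travel":[[0,-0.4,0],[0,-0.8,0],[0,-1.2,0],[0,-1.5,0],[0,-1.8,0],[0,-2.1,0],[0,-2.4,0],[0,-2.7,0],[0,-3,0],[0,-3,0]],"twist":[0,0,0,0,0,0,0,0,0,0],"fingers":[0,0,0,0,0,0,0,0,0,0]}'
python3 -c "
from h import *
t,d=ballfind('e');crop(d,220,200,75,75,8,'e_z.png');crop(t,170,165,70,70,8,'e_top.png');s=ctrl.read_state();print(mach(s['eef_pos']),s['eef_pos'],s['force'])"
```

```text
clock: 6.73
eef_pos: [502.0, 178.9, 222.3]
tool_rot: [-3.141, 0.0, 3.087]
force: [0.2, 1.6, 0.9]
width: -0.2
[ 0.1 42.4] [501.892568   179.36901256 222.21213198] [0.04898716 1.14022176 1.12185409]
```

View pics/e_top.png

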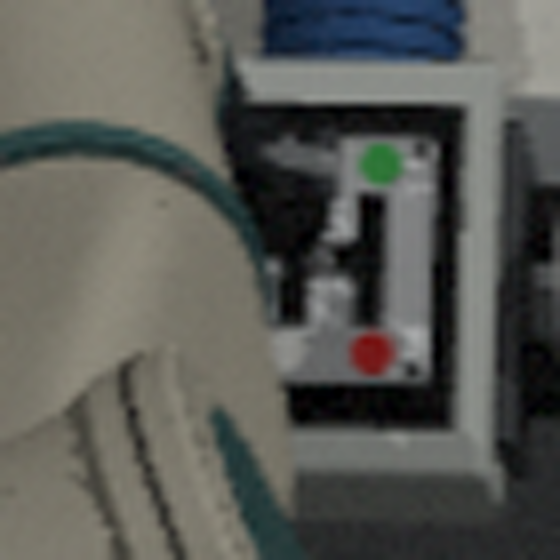

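```bash
python3 -m inch '{"travel":[[0,-0.4,0],[0,-0.8,0],[0,-1.2,0],[0,-1.6,0],[0,-2,0],[0,-2.4,0],[0,-2.8,0],[0,-3.1,0],[0,-3.4,0],[0,-3.4,0]],"twist":[0,0,0,0,0,0,0,0,0,0],"fingers":[0,0,0,0,0,0,0,0,0,0]}'
python3 -c "
from h import *
t,d=ballfind('f');crop(d,220,200,75,75,8,'f_z.png');crop(t,170,165,70,70,8,'f_top.png');s=ctrl.read_state();print(mach(s['eef_pos']),s['eef_pos'],s['force'])"
```

```text
clock: 7.67
eef_pos: [499.9, 144.8, 222.2]
tool_rot: [-3.141, -0.0, 3.087]
force: [0.1, 1.2, 0.8]
width: -0.0
[0.1 8.4] [499.93271356 145.38100832 222.15025613] [-0.35237779  0.58432087  0.29964219]
```

View pics/f_top.png

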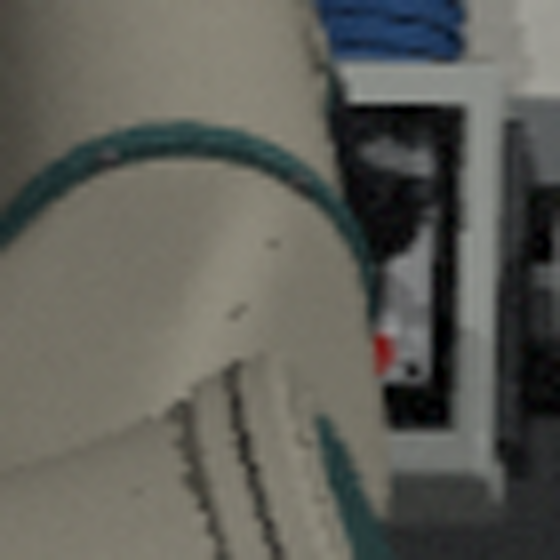

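View pics/f_z.png

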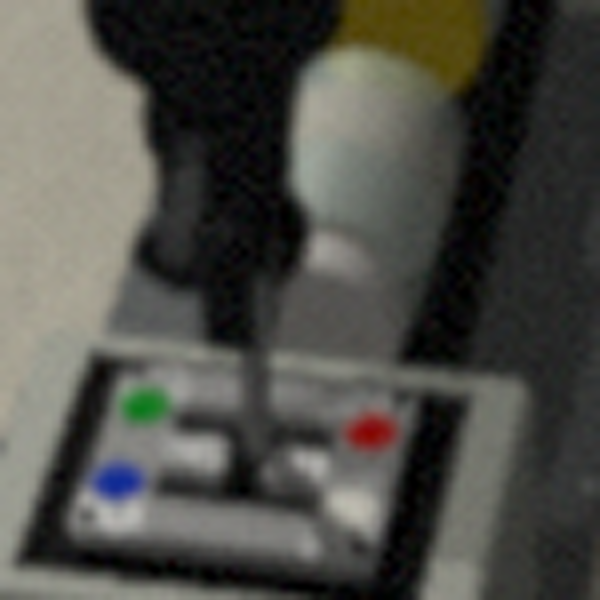

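```bash
python3 -c "
from h import *
d=vision.get_image('top');e=vision.get_image('side')
for y in(-.10,-.12,-.14,-.153):
  P=[*world((0,185*np.sin(y))),213];Q=[*world((0,106*np.sin(y))),138]
  print(y,[((np.array(proj(d,p))-[170,165]+.5)*8).round() for p in(P,Q)],[((np.array(proj(e,p))-[220,200]+.5)*8).round() for p in(P,Q)])"
```

```text
-0.1 [array([356., 211.]), array([358., 258.])] [array([248., 246.]), array([254., 433.])]
-0.12 [array([366., 211.]), array([364., 259.])] [array([251., 238.]), array([256., 429.])]
-0.14 [array([376., 211.]), array([369., 259.])] [array([253., 230.]), array([257., 424.])]
-0.153 [array([382., 211.]), array([373., 259.])] [array([255., 225.]), array([258., 422.])]
```

```bash
python3 -m inch '{"travel":[[0,1.2,0],[0.5,2,0],[4,2,0],[6,1.5,0],[6,-1,0],[6,-3.4,0],[6,-3.4,0],[5,-3.4,0],[4,-3.4,0],[4,-3.4,0]],"twist":[0,0,0,0,0,0,0,0,0,0],"fingers":[0,0,0,0,0,0,0,0,0,0]}'
python3 -c "
from h import *
t,d=ballfind('g');crop(d,220,200,75,75,8,'g_z.png');crop(t,170,165,70,70,8,'g_top.png');s=ctrl.read_state();print(mach(s['eef_pos']),s['eef_pos'],s['force'])"
```

```text
clock: 8.7
eef_pos: [461.6, 115.5, 222.5]
tool_rot: [3.14, 0.004, 3.089]
force: [-0.4, 0.9, 0.4]
width: -0.1
[-39.1 -24.1] [459.02349652 115.12407981 222.05068788] [-0.21700622 -0.44169939  0.08100049]
```

View pics/g_top.png

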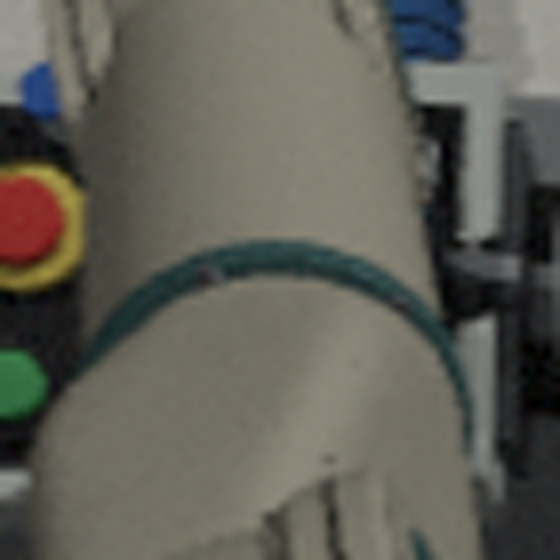

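View pics/g_z.png

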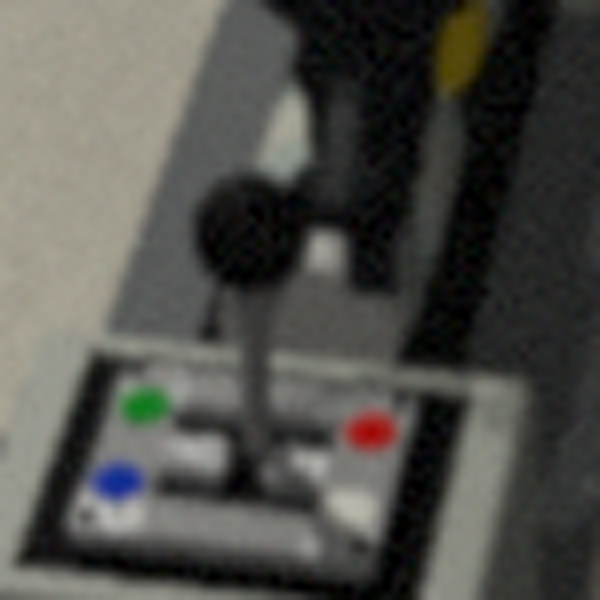

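```bash
python3 -m inch '{"travel":[[-0.5,-0.1,0],[-1,-0.1,0],[-1.5,-0.1,0],[-2,-0.1,0],[-2.5,-0.1,0],[-3,-0.1,0],[-3.5,-0.1,0],[-4,-0.1,0],[-4.4,-0.1,0],[-4.6,-0.1,0]],"twist":[0,0,0,0,0,0,0,0,0,0],"fingers":[0,0,0,0,0,0,0,0,0,0]}'
python3 -c "
from h import *
t,d=ballfind('i');crop(d,220,200,75,75,8,'i_z.png');s=ctrl.read_state();print(mach(s['eef_pos']),s['eef_pos'],s['force'])
for a in(0.1,.15,.195):
  P=[*world((185*np.sin(a),-26)),209];Q=[*world((106*np.sin(a),-14.5)),138]
  print(a,[((np.array(proj(d,p))-[220,200]+.5)*8).round() for p in(P,Q)])"
```

```text
clock: 9.63
eef_pos: [504.5, 110.6, 222.0]
tool_rot: [-3.142, -0.0, 3.088]
force: [-2.0, 1.0, -1.2]
width: 0.1
[  6.5 -26.1] [504.39279721 110.57428102 222.02822241] [-1.09637011  0.05638967 -0.54212824]
0.1 [array([196., 233.]), array([225., 421.])]
0.15 [array([168., 229.]), array([209., 419.])]
0.195 [array([143., 226.]), array([195., 418.])]
```

View pics/i_z.png

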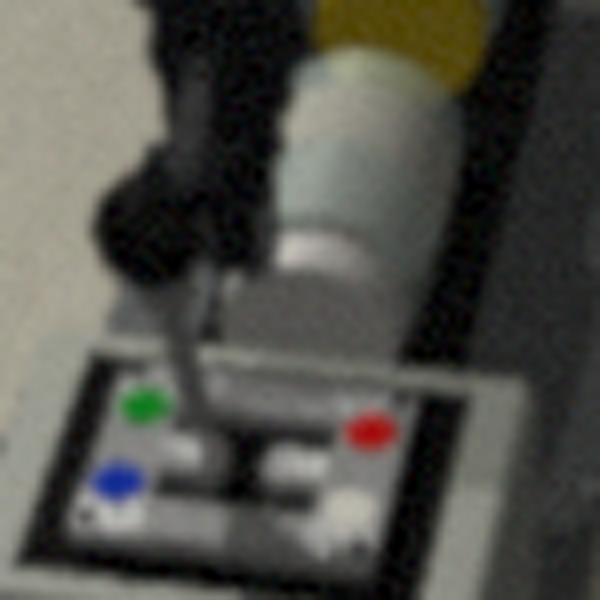

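```bash
python3 -m inch '{"travel":[[-0.1,0,0],[-0.2,0,0],[-0.3,0,0],[-0.4,0,0],[-0.5,0,0],[-0.6,0,0],[-0.6,0,0],[-0.6,0,0],[-0.6,0,0],[-0.6,0,0]],"twist":[0,0,0,0,0,0,0,0,0,0],"fingers":[0,0,0,0,0,0,0,0,0,0]}'
python3 -c "
from h import *
t,d=ballfind('j');crop(d,220,200,75,75,8,'j_z.png');s=ctrl.read_state();print(mach(s['eef_pos']),s['force'])"
```

```text
clock: 10.57
eef_pos: [509.9, 110.2, 222.2]
tool_rot: [-3.141, -0.001, 3.088]
force: [-2.2, 0.8, -1.7]
width: -0.1
[ 12.  -26.1] [-2.33962495  1.01285021 -2.3615264 ]
```

View pics/j_z.png

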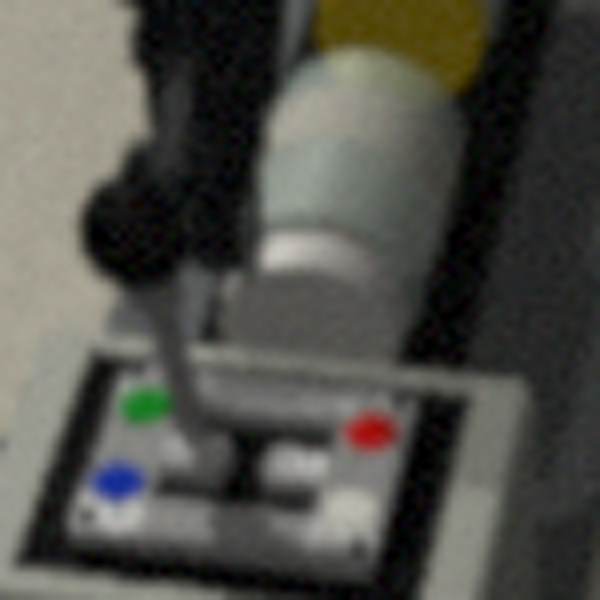

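```bash
python3 -m inch '{"travel":[[-0.1,0,0],[-0.1,0,0],[-0.2,0,0],[-0.2,0,0],[-0.3,0,0],[-0.3,0,0],[-0.4,0,0],[-0.4,0,0],[-0.4,0,0],[-0.4,0,0]],"twist":[0,0,0,0,0,0,0,0,0,0],"fingers":[0,0,0,0,0,0,0,0,0,0]}'
python3 -c "
from h import *
t,d=ballfind('k');crop(d,220,200,75,75,8,'k_z.png');s=ctrl.read_state();print(mach(s['eef_pos']),s['force'])"
```

```text
clock: 11.5
eef_pos: [513.3, 110.1, 221.9]
tool_rot: [-3.141, -0.002, 3.088]
force: [-5.0, 0.6, -4.0]
width: -0.1
[ 15.4 -26.1] [-6.06828168  1.64022567 -3.90933534]
```

View pics/k_z.png

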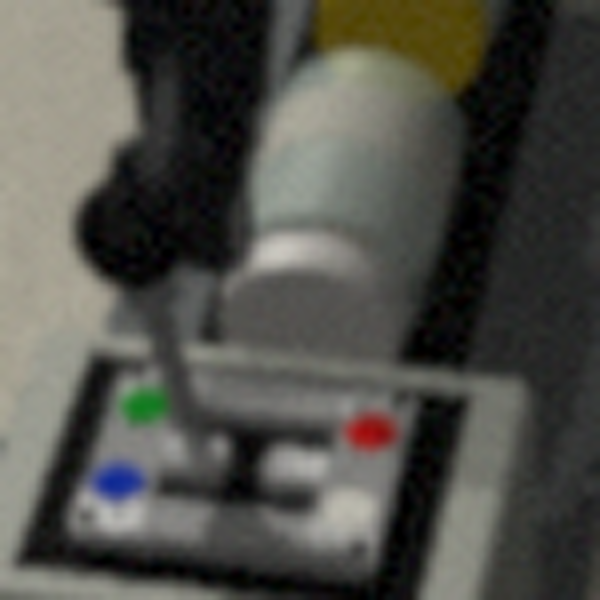

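```bash
python3 -m inch '{"travel":[[-0.1,0,0],[-0.1,0,0],[-0.2,0,0],[-0.2,0,0],[-0.3,0,0],[-0.3,0,0],[-0.3,0,0],[-0.3,0,0],[-0.3,0,0],[-0.3,0,0]],"twist":[0,0,0,0,0,0,0,0,0,0],"fingers":[0,0,0,0,0,0,0,0,0,0]}'
python3 -c "
from h import *
s=ctrl.read_state();print(mach(s['eef_pos']),s['force'])"
```

```text
clock: 12.43
eef_pos: [515.3, 109.9, 221.6]
tool_rot: [-3.141, -0.004, 3.088]
force: [-7.0, 0.7, -3.5]
width: -0.1
[ 17.4 -26.1] [-6.98691829  0.69567171 -3.47046554]
```

```bash
python3 -m inch '{"travel":[[-0.1,0,0],[-0.2,0,0],[-0.3,0,0],[-0.3,0,0],[-0.3,0,0],[-0.3,0,0],[0.5,0,0],[2,0,0],[4.5,0,0],[4.5,0,0]],"twist":[0,0,0,0,0,0,0,0,0,0],"fingers":[0,0,0,0,0,0,0,0,0,0]}'
python3 -c "
from h import *
t,d=ballfind('l');crop(d,220,200,75,75,8,'l_z.png');s=ctrl.read_state();print(mach(s['eef_pos']),s['force'])"
```

```text
clock: 13.27
eef_pos: [470.1, 112.3, 222.9]
tool_rot: [3.141, 0.0, 3.089]
force: [-1.1, -0.0, 0.0]
width: 0.1
[-23.8 -25.9] [ 0.18736178  0.50314934 -0.04900106]
```

View pics/l_z.png

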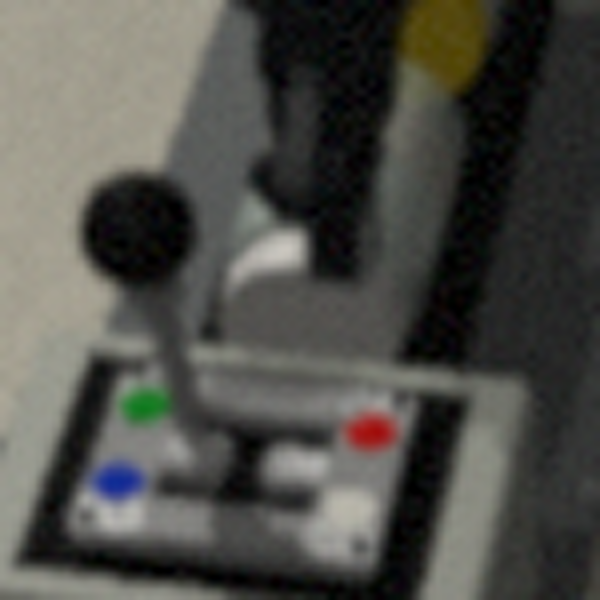

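```bash
python3 -m inch '{"travel":[[0.5,0,-0.5],[1.2,1,-1],[2,3.5,-1],[2.1,6.5,-1],[2.1,9.5,-1],[2.1,12,-1],[2.1,14,-1],[2.1,15.3,-1],[2.1,15.6,0],[2.1,15.6,0]],"twist":[0,0,0,0,0,0,0,0,0,0],"fingers":[0,0,0,0,0,0,0,0,0,0]}'
python3 -c "
from h import *
t,d=ballfind('m');crop(d,210,215,90,120,5,'m_z.png');crop(t,150,160,90,75,8,'m_t.png');s=ctrl.read_state();print(mach(s['eef_pos']),s['eef_pos'],s['force'],go([*world((-45,130)),140]))
P=[*world((36,-26)),209];Q=[*world((20.5,-14.5)),138]
print([((np.array(proj(d,p))-[210,215]+.5)*5).round() for p in(P,Q)],[((np.array(proj(t,p))-[150,160]+.5)*8).round() for p in(P,Q)])"
```

```text
clock: 14.2
eef_pos: [459.4, 269.1, 220.9]
tool_rot: [-3.14, -0.001, 3.089]
force: [-0.5, -1.4, -0.2]
width: 0.1
[-47.1 127.8] [459.63868998 267.26137977 221.61629223] [-0.03572054 -0.01060988  0.19064314] [-0.22  0.24  8.16]
[array([139.,  66.]), array([172., 186.])] [array([542., 159.]), array([531., 248.])]
```

View pics/m_z.png

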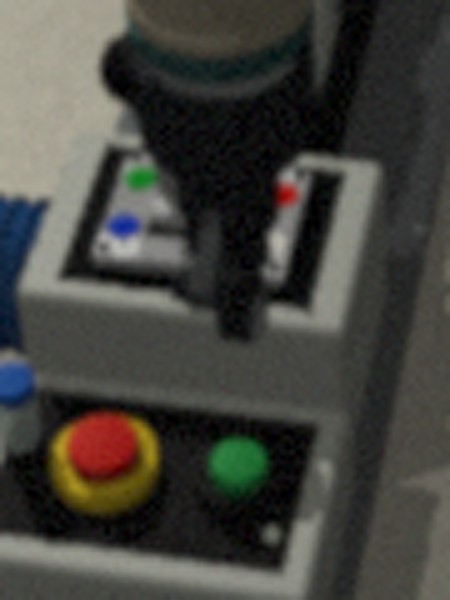

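View pics/m_t.png

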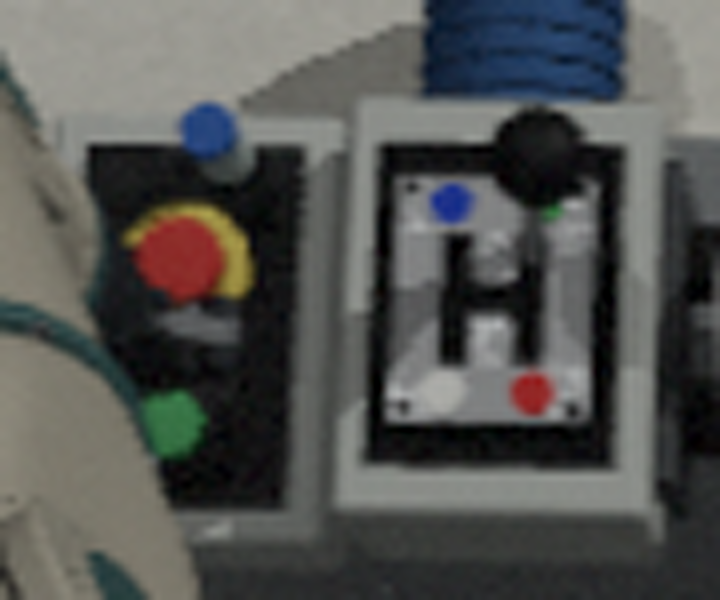

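```bash
python3 -m inch '{"travel":[[-0.1,0.1,1],[-0.2,0.1,3],[-0.2,0.1,5],[-0.2,0.1,6.5],[-0.2,0.1,7.5],[-0.2,0.1,8.2],[-0.2,0.1,8.2],[-0.2,0.1,8.2],[-0.2,0.1,8.2],[-0.2,0.1,8.2]],"twist":[0,0,0,0,0,0,0,0,0,0],"fingers":[0,0,0,0,0,0,0,0,0,0]}'
python3 -c "
from h import *
t,d=ballfind('n');crop(d,190,215,110,130,4.5,'n_z.png');s=ctrl.read_state();print(mach(s['eef_pos']),s['eef_pos'],s['force'],go([*world((-45,130)),124]))"
```

```text
clock: 15.13
eef_pos: [462.3, 270.3, 141.1]
tool_rot: [3.141, 0.001, 3.088]
force: [0.2, -0.3, 0.2]
width: -0.2
[-44.8 131. ] [462.09565775 270.34223194 141.02143086] [-0.04321339 -0.44918386 -0.87208968] [ 0.02 -0.1   1.7 ]
```

View pics/n_z.png

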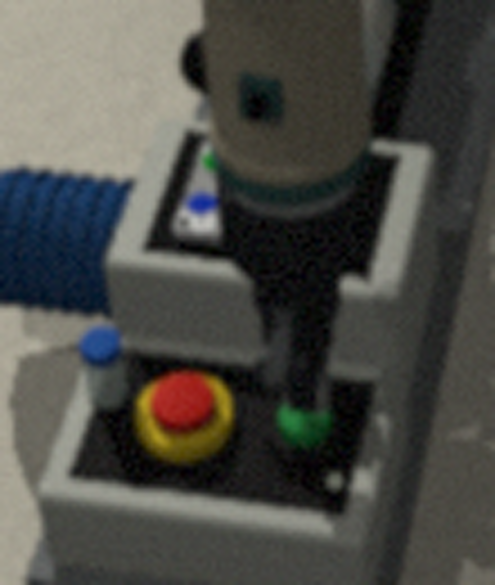

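```bash
python3 -m inch '{"travel":[[0,-0.1,0.3],[0,-0.1,0.6],[0,-0.1,0.9],[0,-0.1,1.1],[0,-0.1,1.3],[0,-0.1,1.5],[0,-0.1,1.6],[0,-0.1,1.7],[0,-0.1,1.7],[0,-0.1,1.7]],"twist":[0,0,0,0,0,0,0,0,0,0],"fingers":[0,0,0,0,0,0,0,0,0,0]}'
python3 -c "
from h import *
s=ctrl.read_state();print(mach(s['eef_pos']),s['eef_pos'],s['force'])"
```

```text
clock: 16.07
eef_pos: [461.8, 269.1, 126.1]
tool_rot: [3.141, 0.001, 3.087]
force: [-5.6, -3.1, 28.5]
width: 0.0
[-45.1 129.7] [461.77266695 269.0726036  126.14668872] [-5.58406656 -3.08010767 28.4598807 ]
```

Bottomed out at z 126, as predicted for full travel, with 28 N against the 5 N needed. Next I lift off and check.

```bash
python3 -m inch '{"travel":[[0,0,-0.5],[0,0,-1.5],[0,0,-3],[0,0,-5],[0,0,-7],[0.5,0.5,-9],[2,2,-11],[4,4,-12],[6,7,-12],[7,9,-12]],"twist":[0,0,0,0,0,0,0,0,0,0],"fingers":[0,0,0,0,0,0,0,0,0,0]}'
python3 -m inch '{"travel":[[1,2,0],[2,4,0],[3,7,0],[4,10,0],[5,13,0],[5,15,0],[5,17,0],[5,18,0],[5,18,0],[5,18,0]],"twist":[0,0,0,0,0,0,0,0,0,0],"fingers":[0,0,0,0,0,0,0,0,0,0]}'
python3 -c "
from h import *
t,d=ballfind('o');crop(d,190,215,110,130,4.5,'o_z.png');crop(t,150,160,90,75,8,'o_t.png')
cv2.imwrite('pics/o_full.png',t['frame'][:,:,::-1])"
```

```text
clock: 16.9
eef_pos: [394.2, 365.6, 244.3]
tool_rot: [3.139, -0.001, 3.09]
force: [-0.3, 0.6, 0.3]
width: -0.3
clock: 17.73
eef_pos: [356.0, 544.8, 242.7]
tool_rot: [-3.14, -0.001, 3.088]
force: [0.5, 0.0, 0.6]
width: -0.1
```

View pics/o_z.png

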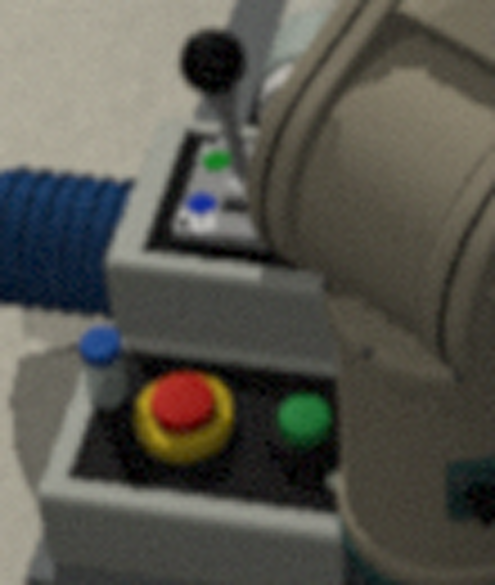

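View pics/o_t.png

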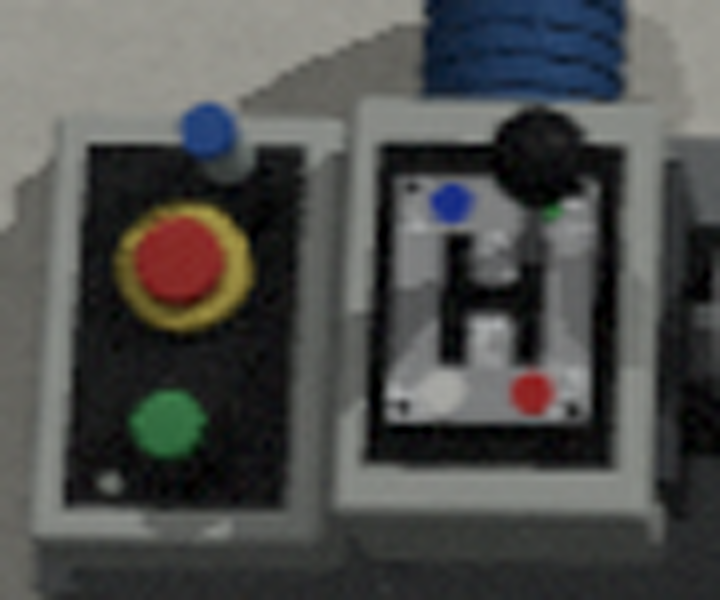

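View pics/o_full.png

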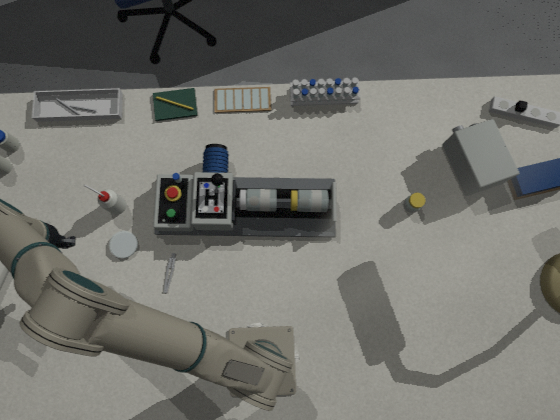

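```bash
python3 -c "
from h import *
ctrl.finish_job();print(ctrl.read_state()['force'])"
```

```text
the job is handed in; nothing more can be done
the job is handed in; nothing more can be done
```

The lever is home in the far-right slot, the one with the green dot. The start button has been pressed fully down and released, and I handed the job in at about 18 s.

- **Lever:** with the fingers closed, I pushed the ball from the side three times: to the cross passage, across to the right lane, then forward until it met the stop at about 7 N. Afterwards the ball stood within a few millimetres of the predicted home position in both camera views. The side view put it slightly past home, which is within calibration error.
- **Start button:** the fingers stopped at the height expected for the full 6 mm of travel, with about 28 N on them. In the last pictures the button looks the same as before the press.
- **Everything else:** the tool never went near the stop button. In the last top view the jars, vial and other things on the bench look where they were, and the robot was clear of everything. I judged this by eye and did not measure it.

No check failed. The arm hid the ball from the top camera during some pushes, so those steps relied on the side view.

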